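# Load a sample carrier through the sprung dust flap of a counting chamber

### The arm

A 6-joint arm with a two-finger parallel gripper is mounted at the origin on a cart in front of the work surface, level with it; the furniture and walls round the work are solid. World frame = base frame: x ahead of the robot, y to its left, z up, the work surface at z = 0. Lengths are in m, angles in rad, forces in N, time in s.
With the tool pointing down it reaches from about 0.35 to 0.925 m from the base axis. Payload 6.4 kg.
Tool frame: the origin (TCP) lies midway between the tips of the shut fingers; the grasp point (between the pads) lies manip.grip_point_offset behind it (manip.grip_point_offset is the distance from the TCP to the grasp point, in m); z points along the fingers, y is the line along which they close (so a half turn about z gives the same grasp; the last joint's range is limited). The gripper opens to 94 mm and grips with 3 to 60 N. Pads are 16 mm wide; open, the fingers measure 119 mm over their backs; the gripper's body (75 mm by 177 mm) begins 78 mm behind the grasp point.
Start: joints at [0.939, 0.245, 1.558, -0, 1.339, -0.174], TCP at [0.287, 0.583, 0.205] pointing down, gripper open.
Joint ranges: [-3.13, 3.13], [-1.02, 2.26], [0.13, 2.54], [-0.95, 4.09], [0.21, 2.88], [-2.74, 2.74]. Speed limits (rad/s): [2.57, 2.57, 3.14, 3.14, 3.14, 3.14].

### API

Orientations are given as a 3x3 rotation matrix whose columns are the frame's x, y, z axes.
In Python, from rig import manip, snapshot, camera_info, ticket, masks_of gives the robot as it stands.
- The arm moves only by the tool arm_command, never from a script. Its argument "series" is a list of rows, each an object with "delta_rot": the turn, a rotation vector about the tool's x, y, z scaled (see below), a list of three; "translation": the shift along the tool's x, y, z scaled (see below), a list of three; "fingers": the opening, from -1 (shut) to 1 (fully open). A call has 1 to 8 rows; each row is the pose to reach, as a shift and turn from the pose commanded when the call began, along the tool's axes at that moment; what a row does not reach only later rows make up. The controller multiplies each number of a shift by 0.25 m and each number of a turn by 120 degrees. A row lasts 1/8 s, in which the tool goes at most 62.5 mm and 10.7 degrees, less where a joint would pass 70% of its speed; a pose out of reach is approached as far as the arm can. A call with a number of a shift or a turn outside -1 to 1 is refused whole. A call with a gripper value outside its range is refused whole. The fingers move at their own pace and stop on an object; the grip force is fixed at half the most. Time passes only in rows, so rows that repeat a pose let the fingers close. It gives the time, the measured TCP pose, the force, the opening and the grip force at its end, in the units of the state.
- manip.sense(): the state, without advancing time (a new reading comes with each control period).
- snapshot(name): name is "scene" or "top" or "wrist"; returns (picture, depth): 400x640x3 uint8, red, green, blue; 400x640 float32, m along the optical axis (not along the pixel's ray), 0 where there is no reading.
- camera_info(name): a dict with "mtx" (3x3 intrinsics, pixels), "origin" and "rotation" of the camera in the world; the wrist camera has in their place "tool_from_camera" (4x4, takes a point from camera to tool coordinates, whose origin is the TCP and whose axes are the flange's). Camera axes: x right, y down, z forward; pixel columns grow to the right and rows downward; lengths in m; the calibration is good to about 2 mm. A picture is of the moment at which its call begins: read the wrist's pose just before it. camera_info takes no time and is no camera call.
- ticket.job_done(): hands the job in; it is judged then, once.
Trained networks look in the newest picture that a camera, given by its name, has taken for a name from the list of things; names that differ only in an ending like _2 or _b are one class to them, and where a whole thing is asked for, a point or a joint stands for the part that bears it (a point fixed in the world has none). Each returns a list of dicts, best first, with "conf" (0 to 1); they miss things now and then, are a little off and sometimes report something else, mostly with a low value. They report only what shows in the picture. A call takes as long as a camera call. They do not tell look-alikes from the thing itself.
- masks_of(camera, query): "region" (400x640 bool, what is visible of it) and "rect" ([left, top, right, bottom] in pixels, round what is visible of it).
The state is a dict: "time": time; "joints": joint angles; "qvel": joint speeds; "tau": joint torques, N m; "tool_pos": TCP position; "tool_rot": TCP orientation; "ft_force": force on the tool from outside, world axes, zero at the start; "ft_torque": the same for the moment, N m; "gripper_width": finger opening in m; "grasp_force": force on a finger pad.
Only numpy, scipy, OpenCV 4.12 (cv2) and the standard library are available. Lean on these libraries where they do the work, as an engineer would, in place of code of your own. Each camera call takes 0.05 s, during which the arm holds its last target. There are 200 camera calls.

### The job

Take the flat metal sample carrier out of its rest and push it, rounded nose first, through the sprung dust flap of the inclined counting chamber, letting the carrier itself push the flap open. Push it fully home against the end of the chute, without ramming it, so that the flap springs shut behind it; the chute's mouth is too narrow for fingers on either side of the carrier, so let go part-way and push its tail in with closed fingers. Leave the pots, the tub and the tin where they stand.

Things in the scene. Friction and masses are not known exactly. Their poses are not given: they have to be found in the camera images.
- chamber: Fixed counting chamber: grey shielded block (94 mm wide) leaning between two upright cheeks on a dark base plate 170 x 124 mm. Origin: centre of the underside, on the desk; its front (-x) faces the robot. The chute runs down into the block from its sloping aluminium front face, 106 mm wide, 86 mm high.
- chute: Chute of the chamber. Origin: the mouth, in the plane of the front face, 158 mm above the desk. z points straight out of it, up and toward the robot, 35 degrees from vertical; y level across the mouth; x up the face. The mouth spans y -29 to +29, x -16 to +18 mm. Inside: floor x = -16, roof x = +22, sides y = +-29 mm. Nothing stands proud of the face by more than 2 mm.
- end_stop (a point): Middle of the flat end of the chute, at z = -135 mm in the chute's frame. A carrier that is home touches it with its nose and has its tail 40 mm below the front face. It is rigid: push the last 10 mm slowly (10 to 15 mm/s) and stop as soon as the push rises by 5 to 10 N over the 3 to 10 N of friction.
- dust_flap (a joint): Hinge of the steel dust flap (rad): 0 closed, across the mouth; grows as the flap swings inward, up toward the roof, to 1.5. Its spring gives 0.045 Nm closed and 0.09 Nm open, so the carrier's nose meets about 3 to 8 N. With the carrier in the mouth it rests on it at about 1.3 rad and holds it by friction, so that it does not slide in by itself.
- flap_hinge (a point): Middle of the flap's hinge line, level along the mouth's upper edge, at x = +18, z = -4 mm of the chute. The flap is 34 mm long, 55 mm wide, 4 mm thick.
- flap_edge (a point): Middle of the free edge of the flap. When open it lies about 37 mm inside the face, so the flap shuts only once the carrier's tail is deeper than that. The flap also lies on fingers pushing in the mouth, and closes when they are drawn straight out.
- carrier_centre (a point): Centre of the sample carrier: a loose flat aluminium bar 95 mm long, 50 wide, 26 thick, about 0.2 kg, one end a half-round nose (radius 13), the other a flat tail. z runs from nose to tail, y across its width, x across its thickness; it is the same turned by half about z. It starts upright in its rest, nose down, its upper 57 mm free. Grasp the tail across the 50 mm width.
- carrier_tail (a point): Centre of the carrier's flat tail end, 47.5 mm from its centre.
- carrier_nose (a point): Tip of the carrier's rounded nose, 47.5 mm from its centre.
- carrier_rest: Black rest fixed to the desk: base plate 90 x 110 mm, pocket block 46 x 70 mm and 46 mm high, pocket 30 x 54 mm with 2 mm of play on each side of the carrier. Origin: centre of its underside on the desk; z up, y along the pocket's long side.
- carrier: The sample carrier as a body; origin at the tip of its nose, same axes as carrier_centre.
- sample_pot_a: Dark sample pot with white cap, 56 mm across, 60 mm high; leave alone. Origin: centre of its underside.
- sample_pot_b: Another such sample pot; leave alone.
- soil_tub: Round white-lidded tub, 131 mm across, 90 mm high; leave alone. Origin: centre of its underside.
- tin: Flat round tin, 66 mm across, 24 mm high; leave alone. Origin: centre of its underside.
Things that resemble listed ones, but are neither listed nor needed, are in the scene too. What is shaped like the carrier but pink is not meant.

How it is judged:
By the outcome, as a careful person would: the job done as asked, in the order asked, and still so for the second after the job is handed in, with the robot touching nothing.
It also fails if it takes over 48 s, if anything falls off the work surface, if the arm or the gripper's body presses on something with over 40 N, if the wrist force passes 120 N, or if a joint passes its speed limit or range.

## Working session

There is one attempt and no reset: what is moved stays moved. The work goes in short steps, Python scripts to look and compute and a tool call to move; the robot and the scene stay as the last step left them, time stands still between calls to the robot, and variables do not carry over. Pictures are saved under pics/ and viewed, at most 10 in all, crops included, and the job is handed in when it is done.

Besides the shell and the picture viewer there is one more tool, called by a JSON object that holds its "op" and its "data". arm_command: Moves the arm, as the interface text tells. Shifts and turns lie within -1 to 1; 1 stands for 0.25 m of shift or 120 degrees of turn. Its arguments: {"type":"object","properties":{"series":{"type":"array","items":{"type":"object","properties":{"delta_rot":{"type":"array","items":{"type":"number","minimum":-1,"maximum":1}},"translation":{"type":"array","items":{"type":"number","minimum":-1,"maximum":1}},"fingers":{"type":"number"}}}}},"required":["series"]}

```bash
mkdir -p pics; cat > h.py <<'E'
import numpy as np, cv2
from rig import manip, snapshot, camera_info, ticket, masks_of
def cam(name):
    c=camera_info(name); K=np.array(c["mtx"])
    if name=="wrist":
        s=manip.sense(); T=np.eye(4); T[:3,:3]=s["tool_rot"]; T[:3,3]=s["tool_pos"]
        M=T@np.array(c["tool_from_camera"]); return K,M[:3,:3],M[:3,3]
    return K,np.array(c["rotation"]),np.array(c["origin"])
def cloud(name):
    K,R,o=cam(name); im,d=snapshot(name)
    v,u=np.mgrid[0:400,0:640]
    p=np.stack([(u-K[0,2])/K[0,0]*d,(v-K[1,2])/K[1,1]*d,d],-1)
    P=p@R.T+o; P[d<=0]=np.nan
    return im,P
def save(n,im): cv2.imwrite("pics/"+n+".png",im[:,:,::-1])
E
python3 - <<'E'
from h import *
print(manip.grip_point_offset, manip.sense())
for n in ("scene","top"):
    im,P=cloud(n); save(n+"0",im); np.savez("c_"+n,im=im,P=P)
    for q in ("chamber","carrier","carrier_rest","dust_flap","sample_pot_a","soil_tub","tin"):
        for m in masks_of(n,q)[:3]:
            r=m["region"]; p=P[r]; p=p[np.isfinite(p[:,0])]
            if len(p): print(n,q,round(m["conf"],2),np.round(m["rect"]),"med",np.round(np.median(p,0),3),"lo",np.round(np.percentile(p,3,0),3),"hi",np.round(np.percentile(p,97,0),3))
E
```

```text
0.0188 {'time': 0.0, 'joints': array([ 9.38886499e-01,  2.45751700e-01,  1.55897925e+00, -4.12389254e-05,
        1.33870505e+00, -1.74096569e-01]), 'qvel': array([-1.43787741e-04,  1.48647536e-04,  8.71768268e-04,  8.70428001e-04,
        2.72764323e-07, -1.61457437e-03]), 'tau': array([ 7.47618396e-04, -4.15832448e+01, -3.14604735e+01,  6.85403729e-02,
        3.32307571e-02, -1.24769813e-04]), 'tool_pos': array([0.28694141, 0.58257945, 0.20440395]), 'tool_rot': array([[-8.97025215e-01,  4.41978108e-01, -1.05645617e-03],
       [ 4.41979282e-01,  8.97023986e-01, -1.51110282e-03],
       [ 2.79792154e-04, -1.82242907e-03, -9.99998300e-01]]), 'ft_force': array([ 0.01499259, -1.06381771, -0.30021076]), 'ft_torque': array([-0.01334309, -0.00896643,  0.05670089]), 'grasp_force': 0.0, 'gripper_width': 0.09415935738558336}
scene chamber 0.91 [293. 166. 353. 239.] med [0.574 0.09  0.084] lo [0.522 0.011 0.006] hi [0.639 0.132 0.18 ]
scene chamber 0.71 [323. 182. 340. 193.] med [0.558 0.06  0.157] lo [0.541 0.033 0.147] hi [0.573 0.085 0.167]
scene carrier 0.95 [354. 216. 369. 240.] med [0.
[... 1611 characters left out ...]
 hi [0.57  0.084 0.166]
top dust_flap 0.73 [345. 191. 364. 200.] med [0.555 0.058 0.155] lo [0.542 0.034 0.146] hi [0.568 0.084 0.166]
top dust_flap 0.62 [218. 180. 232. 199.] med [0.593 0.453 0.022] lo [ 0.565  0.424 -0.   ] hi [0.624 0.482 0.028]
top sample_pot_a 0.72 [295. 178. 313. 197.] med [0.593 0.204 0.059] lo [0.57  0.181 0.046] hi [0.616 0.226 0.064]
top sample_pot_a 0.59 [322. 239. 337. 257.] med [0.412 0.128 0.059] lo [0.389 0.104 0.051] hi [0.436 0.151 0.063]
top soil_tub 0.75 [403. 235. 451. 283.] med [ 0.379 -0.157  0.088] lo [ 0.324 -0.217  0.024] hi [ 0.437 -0.101  0.093]
top tin 0.64 [217. 178. 231. 197.] med [0.595 0.453 0.023] lo [0.569 0.428 0.018] hi [0.623 0.48  0.028]
```

```bash
python3 - <<'E'
from h import *
a=np.load("c_scene.npz"); b=np.load("c_top.npz")
z=lambda im,x0,y0,w,h,s:cv2.resize(im[y0:y0+h,x0:x0+w],None,fx=s,fy=s,interpolation=cv2.INTER_CUBIC)
save("v1",np.vstack([z(a["im"],190,150,260,130,3),z(b["im"],200,160,260,130,3)])[:, :780][:600] if 0 else np.vstack([z(a["im"],190,155,260,120,2.4),z(b["im"],200,150,260,125,2.4)]))
P=b["P"]
for nm,(x0,x1,y0,y1,z0,z1) in dict(car=(.44,.51,.23,.32,.085,.12),pink=(.40,.48,-.02,.08,.08,.12),block=(.41,.53,.2,.34,.038,.055)).items():
    m=(P[...,0]>x0)&(P[...,0]<x1)&(P[...,1]>y0)&(P[...,1]<y1)&(P[...,2]>z0)&(P[...,2]<z1)
    print(nm,m.sum(),cv2.minAreaRect((P[m][:,:2]*1000).astype(np.float32)),np.median(P[m][:,2]),np.median(b["im"][m],0))
for n,c in (("scene",a),("top",b)):
    P=c["P"]; m=(P[...,0]>.5)&(P[...,0]<.66)&(P[...,1]>-.0)&(P[...,1]<.14)&(P[...,2]>.115)&(P[...,2]<.2)
    p=P[m]
    best=None; rng=np.random.default_rng(0)
    for i in range(600):
        q=p[rng.choice(len(p),3,False)]; nn=np.cross(q[1]-q[0],q[2]-q[0]); L=np.linalg.norm(nn)
        if L<1e-6: continue
        nn/=L; nn*=-np.sign(nn[0]) 
        if nn[2]<.6 : continue
        k=abs((p-q[0])@nn)<.0025
        if best is None or k.sum()>best.sum(): best=k
    q=p[best]; c0=q.mean(0); nn=np.linalg.svd(q-c0)[2][2]; nn*=np.sign(nn[2])
    print(n,"face",len(q),c0.round(4),nn.round(3),"tilt",np.degrees(np.arccos(nn[2])),"yaw",np.degrees(np.arctan2(-nn[1],-nn[0])))
    ya=np.arctan2(-nn[1],-nn[0]); Y=np.array([-np.sin(ya),np.cos(ya),0]); X=np.cross(Y,nn)
    r=cv2.minAreaRect((np.stack([q@Y,q@X],1)*1000).astype(np.float32)); print(r, "ctr",(Y*r[0][0]+X*r[0][1]+nn*(c0@nn)*1000).round(1), "X",X.round(3))
E
```

```text
car 168 ((475.9397888183594, 276.2601318359375), (27.22671890258789, 49.421600341796875), 9.696685791015625) 0.10212010938493332 [180. 181. 184.]
pink 169 ((436.3020324707031, 28.724475860595703), (25.97638511657715, 48.415565490722656), 0.904168426990509) 0.0941698892502334 [176. 140. 154.]
block 154 ((476.6368713378906, 276.3348693847656), (46.4720458984375, 69.7483139038086), 7.091221809387207) 0.04540504835696746 [46.  44.  43.5]
scene face 421 [0.5584 0.0621 0.1594] [-0.55  -0.102  0.829] tilt 33.99935955552145 yaw 10.486483095018809
((-43.90835952758789, 554.8955078125), (88.51685333251953, 110.72583770751953), 89.87450408935547) ctr [560.  59. 160.] X [0.815 0.151 0.559]
top face 747 [0.5604 0.0594 0.1618] [-0.574 -0.094  0.813] tilt 35.592484341575606 yaw 9.252398244983226
((-31.610780715942383, 549.7312622070312), (88.65194702148438, 106.08797454833984), 88.84904479980469) ctr [558.8  59.  160.6] X [0.803 0.131 0.582]
```

View pics/v1.png

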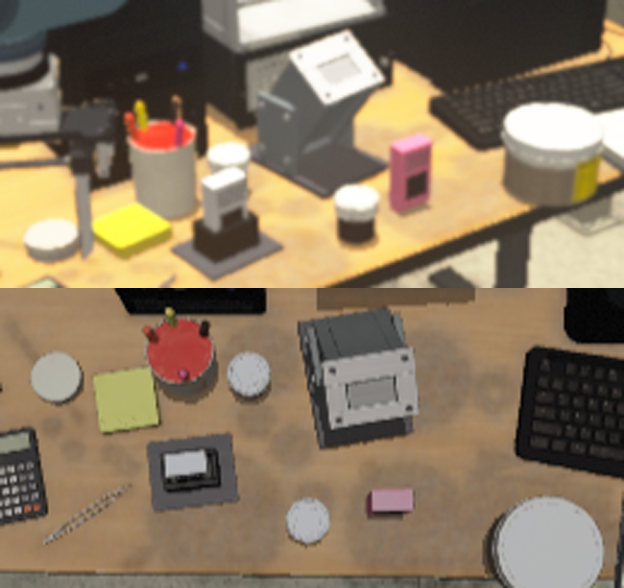

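```bash
cat >> h.py <<'E'
from scipy.spatial.transform import Rotation as Ro
def down(yaw): # tool down, y along +Y rotated by yaw
    c,s=np.cos(yaw),np.sin(yaw); return np.array([[-c,-s,0],[-s,c,0],[0,0,-1.]])
def chuteR(yaw,tilt=np.radians(35)): return Ro.from_rotvec(-tilt*np.array([-np.sin(yaw),np.cos(yaw),0])).as_matrix()@down(yaw)
def delta(p,R,s=None):
    s=s or manip.sense(); R0=np.array(s["tool_rot"])
    t=R0.T@(np.array(p)-s["tool_pos"])/.25; r=Ro.from_matrix(R0.T@R).as_rotvec()/np.radians(120)
    print("trans",t.round(4).tolist(),"rot",r.round(4).tolist(),"min rows",np.linalg.norm(t)*4,np.linalg.norm(r)*120/10.7)
E
python3 - <<'E'
from h import *
print(np.array(camera_info("wrist")["tool_from_camera"]).round(3))
delta([.476,.276,.2],down(np.radians(8.5)))
b=np.load("c_top.npz"); P=b["P"]
m=(P[...,0]>.53)&(P[...,0]<.7)&(P[...,1]>.2)&(P[...,1]<.38)&(P[...,2]>.075)&(P[...,2]<.25)
print(np.nanmin(P[m],0),np.nanmax(P[m],0))
E
```

```text
[[ 0.    -0.961 -0.277  0.08 ]
 [ 1.     0.     0.002  0.   ]
 [-0.001 -0.277  0.961 -0.179]
 [ 0.     0.     0.     1.   ]]
trans [-1.22, -0.7683, 0.0219] rot [0.0, 0.0, -0.2894] min rows 5.767869612781488 3.245679767371813
[0.5729565  0.20010015 0.07511915] [0.68434157 0.36585241 0.24959443]
```

{"op": "arm_command", "data": {"series": [{"translation":[-0.2,-0.13,0],"delta_rot":[0,0,-0.07],"fingers":1},{"translation":[-0.4,-0.25,0],"delta_rot":[0,0,-0.14],"fingers":1},{"translation":[-0.6,-0.38,0],"delta_rot":[0,0,-0.21],"fingers":1},{"translation":[-0.8,-0.5,0.01],"delta_rot":[0,0,-0.289],"fingers":1},{"translation":[-1,-0.63,0.02],"delta_rot":[0,0,-0.289],"fingers":1},{"translation":[-1,-0.63,0.02],"delta_rot":[0,0,-0.289],"fingers":1}]}}

```text
time: 1.55
tool_pos: [0.4436, 0.3286, 0.2005]
tool_rot: [[-0.99, -0.141, 0.0], [-0.141, 0.99, -0.0], [-0.0, -0.0, -1.0]]
ft_force: [-0.2, -0.2, 0.5]
gripper_width: 0.0937
grasp_force: 0.0
```

```bash
python3 - <<'E'
from h import *
delta([.476,.276,.2],down(np.radians(8.5)))
E
```

```text
trans [-0.0985, -0.2265, 0.002] rot [-0.0001, 0.0001, -0.0031] min rows 0.987941466528872 0.03527987732168904
```

{"op": "arm_command", "data": {"series": [{"translation":[-0.1,-0.227,0],"delta_rot":[0,0,0],"fingers":1},{"translation":[-0.1,-0.227,0],"delta_rot":[0,0,0],"fingers":1},{"translation":[-0.1,-0.227,0],"delta_rot":[0,0,0],"fingers":1}]}}

```text
time: 1.92
tool_pos: [0.4745, 0.2799, 0.2005]
tool_rot: [[-0.989, -0.148, -0.0], [-0.148, 0.989, 0.001], [0.0, 0.001, -1.0]]
ft_force: [0.7, -0.5, -0.8]
gripper_width: 0.0943
grasp_force: 0.0
```

```bash
python3 - <<'E'
from h import *
s=manip.sense(); print(s["tool_pos"],s["qvel"].round(3))
im,P=cloud("wrist"); save("w1",im); np.savez("c_w1",im=im,P=P)
for nm,(x0,x1,y0,y1,z0,z1) in dict(car=(.44,.51,.23,.32,.095,.115),block=(.41,.53,.2,.34,.038,.055),base=(.4,.56,.18,.36,.003,.02)).items():
    m=(P[...,0]>x0)&(P[...,0]<x1)&(P[...,1]>y0)&(P[...,1]<y1)&(P[...,2]>z0)&(P[...,2]<z1)
    print(nm,m.sum(),cv2.minAreaRect((P[m][:,:2]*1000).astype(np.float32)),np.median(P[m][:,2]),P[m].mean(0))
E
```

```text
[0.47446762 0.2798717  0.20049902] [ 0.021  0.001  0.002 -0.    -0.002 -0.003]
car 1768 ((478.1298828125, 275.90521240234375), (25.746898651123047, 50.024078369140625), 8.38728141784668) 0.10252383364850146 [0.47733344 0.27557981 0.10231204]
block 1187 ((478.6321105957031, 276.0936584472656), (46.35409927368164, 69.96044921875), 7.87321138381958) 0.04542679737858746 [0.46719811 0.27543133 0.04533944]
base 4637 ((493.85772705078125, 288.239501953125), (132.40341186523438, 143.26806640625), 0.0733492523431778) 0.005899412596588605 [0.47846664 0.2862332  0.00773215]
```

View pics/w1.png

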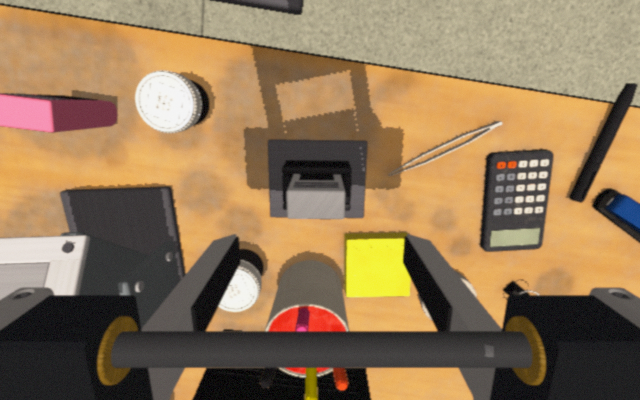

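{"op": "arm_command", "data": {"series": [{"translation":[0,0,0.2],"fingers":1},{"translation":[0,0,0.2],"fingers":1},{"translation":[0,0,0.2],"fingers":1},{"translation":[0,0,0.2],"fingers":1}]}}

```text
validation failed for argument at $.se...
```

```bash
python3 - <<'E'
from h import *
s=manip.sense(); print(s["tool_pos"],s["qvel"].round(3),s["ft_force"])
delta([.478,.276,.073],down(np.radians(8.1)))
E
```

```text
[0.47424066 0.28014118 0.20043998] [ 0.009 -0.001  0.002 -0.003 -0.002 -0.003] [-0.16304332  0.2448747   0.01346961]
trans [-0.0125, -0.0188, 0.5097] rot [0.0002, -0.0001, 0.0037] min rows 2.041002454616714 0.041052952347650225
```

{"op": "arm_command", "data": {"series": [{"translation":[-0.013,-0.018,0.2],"delta_rot":[0,0,0.003],"fingers":1},{"translation":[-0.013,-0.018,0.3],"delta_rot":[0,0,0.003],"fingers":1},{"translation":[-0.013,-0.018,0.3],"delta_rot":[0,0,0.003],"fingers":1},{"translation":[-0.013,-0.018,0.3],"delta_rot":[0,0,0.003],"fingers":1}]}}

```text
time: 2.48
tool_pos: [0.4792, 0.276, 0.1268]
tool_rot: [[-0.99, -0.142, 0.002], [-0.142, 0.99, 0.001], [-0.002, 0.0, -1.0]]
ft_force: [0.3, -0.8, 1.3]
gripper_width: 0.0938
grasp_force: 0.0
```

```bash
python3 - <<'E'
from h import *
s=manip.sense(); print(s["tool_pos"],s["qvel"].round(3),s["ft_force"])
delta([.478,.276,.073],down(np.radians(8.1)))
E
```

```text
[0.47922566 0.27601932 0.12680218] [-0.009 -0.014 -0.015 -0.002 -0.001 -0.002] [ 0.2520882 -0.7767322  1.3321973]
trans [0.0053, 0.0005, 0.2152] rot [0.0002, 0.0009, 0.0006] min rows 0.8610582998043629 0.012630573840154466
```

{"op": "arm_command", "data": {"series": [{"translation":[0.002,0,0.1],"delta_rot":[0,0,0],"fingers":1},{"translation":[0.002,0,0.212],"delta_rot":[0,0,0],"fingers":1},{"translation":[0.002,0,0.212],"delta_rot":[0,0,0],"fingers":1},{"translation":[0.002,0,0.212],"delta_rot":[0,0,0],"fingers":0.3},{"translation":[0.002,0,0.212],"delta_rot":[0,0,0],"fingers":0},{"translation":[0.002,0,0.212],"delta_rot":[0,0,0],"fingers":-0.2},{"translation":[0.002,0,0.212],"delta_rot":[0,0,0],"fingers":-0.2},{"translation":[0.002,0,0.212],"delta_rot":[0,0,0],"fingers":-0.2}]}}

```text
time: 3.48
tool_pos: [0.4785, 0.2748, 0.0726]
tool_rot: [[-0.99, -0.141, 0.0], [-0.141, 0.99, 0.0], [-0.0, -0.0, -1.0]]
ft_force: [0.5, 0.2, 0.8]
gripper_width: 0.0499
grasp_force: 30.0
```

```bash
python3 - <<'E'
from h import *
s=manip.sense(); print(s["tool_pos"],s["qvel"].round(3),s["ft_force"],s["grasp_force"],s["gripper_width"])
E
```

```text
[0.47848375 0.27481866 0.07263252] [ 0.     0.    -0.001 -0.004 -0.     0.   ] [0.45158329 0.21199086 0.80890885] 29.964832663536072 0.04989912489675295
```

{"op": "arm_command", "data": {"series": [{"translation":[0,0,-0.06],"delta_rot":[0,0,0],"fingers":-0.2},{"translation":[0,0,-0.16],"delta_rot":[0,0,0],"fingers":-0.2},{"translation":[0,0,-0.32],"delta_rot":[0,0,0],"fingers":-0.2},{"translation":[0,0,-0.5],"delta_rot":[0,0,0],"fingers":-0.2},{"translation":[0,0,-0.68],"delta_rot":[0,0,0],"fingers":-0.2},{"translation":[0,0,-0.76],"delta_rot":[0,0,0],"fingers":-0.2},{"translation":[0,0,-0.76],"delta_rot":[0,0,0],"fingers":-0.2}]}}

```text
time: 4.35
tool_pos: [0.4789, 0.275, 0.2636]
tool_rot: [[-0.99, -0.141, 0.002], [-0.141, 0.99, 0.001], [-0.002, 0.0, -1.0]]
ft_force: [-0.9, -0.5, -1.7]
gripper_width: 0.0499
grasp_force: 30.0
```

```bash
python3 - <<'E'
from h import *
s=manip.sense(); print(s["tool_pos"],s["qvel"].round(3),s["ft_force"],s["grasp_force"],s["gripper_width"],s["joints"].round(2))
y=np.radians(9.5); R=chuteR(y); print(R.round(3))
delta(np.array([.5555,.0584,.158])-.105*R[:,2],R)
E
```

```text
[0.47885451 0.27496661 0.26358926] [ 0.     0.034  0.055  0.002 -0.01   0.001] [-0.85035463 -0.48628976 -1.67666889] 29.961601495742798 0.04986005892149997 [ 0.32 -0.03  1.75  0.    1.42 -1.4 ]
[[-0.808 -0.165  0.566]
 [-0.135  0.986  0.095]
 [-0.574  0.    -0.819]]
trans [0.0594, -0.9068, 0.0778] rot [-0.0034, -0.2905, -0.0114] min rows 3.6480705660800434 3.261022250660861
```

{"op": "arm_command", "data": {"series": [{"translation":[0.008,-0.12,0],"delta_rot":[0,-0.03,0],"fingers":-0.2},{"translation":[0.02,-0.28,0.01],"delta_rot":[0,-0.08,0],"fingers":-0.2},{"translation":[0.03,-0.45,0.02],"delta_rot":[0,-0.14,-0.005],"fingers":-0.2},{"translation":[0.04,-0.62,0.04],"delta_rot":[0,-0.2,-0.008],"fingers":-0.2},{"translation":[0.05,-0.79,0.05],"delta_rot":[-0.002,-0.26,-0.01],"fingers":-0.2},{"translation":[0.06,-0.907,0.05],"delta_rot":[-0.003,-0.29,-0.011],"fingers":-0.2},{"translation":[0.06,-0.907,0.05],"delta_rot":[-0.003,-0.29,-0.011],"fingers":-0.2},{"translation":[0.06,-0.907,0.05],"delta_rot":[-0.003,-0.29,-0.011],"fingers":-0.2}]}}

```text
time: 5.35
tool_pos: [0.4949, 0.0487, 0.2485]
tool_rot: [[-0.812, -0.164, 0.56], [-0.135, 0.986, 0.094], [-0.568, 0.0, -0.823]]
ft_force: [-0.1, 1.1, -1.8]
gripper_width: 0.05
grasp_force: 30.0
```

```bash
cat > face.py <<'E'
from h import *
def face(P,z0=.11):
    m=(P[...,0]>.5)&(P[...,0]<.66)&(P[...,1]>-.01)&(P[...,1]<.13)&(P[...,2]>z0)&(P[...,2]<.2)
    p=P[m]; rng=np.random.default_rng(0); best=None
    for i in range(800):
        q=p[rng.choice(len(p),3,False)]; nn=np.cross(q[1]-q[0],q[2]-q[0]); nn/=np.linalg.norm(nn)+1e-12; nn*=np.sign(nn[2])
        if not(.7<nn[2]<.9 and nn[0]<-.3): continue
        k=abs((p-q[0])@nn)<.0015
        if best is None or k.sum()>best.sum(): best=k
    q=p[best]; c0=q.mean(0); nn=np.linalg.svd(q-c0)[2][2]; nn*=np.sign(nn[2])
    return q,c0,nn
E
python3 - <<'E'
from face import *
s=manip.sense(); print(s["tool_pos"],s["tool_rot"].round(3),s["qvel"].round(3),s["ft_force"],s["joints"].round(2))
im,P=cloud("wrist"); save("w2",im); np.savez("c_w2",im=im,P=P)
q,c0,nn=face(P); print(len(q),c0,nn,"tilt",np.degrees(np.arccos(nn[2])),"yaw",np.degrees(np.arctan2(-nn[1],-nn[0])))
for m in masks_of("wrist","carrier")[:2]+masks_of("wrist","dust_flap")[:2]: print(m["conf"],m["rect"])
E
```

```text
[0.49487917 0.04869189 0.24845644] [[-0.812 -0.164  0.56 ]
 [-0.135  0.986  0.094]
 [-0.568  0.    -0.823]] [ 0.025  0.006 -0.022  0.002 -0.003 -0.005] [-0.08549788  1.12207045 -1.75152414] [-0.27 -0.59  2.3   0.31  0.9  -2.14]
5445 [0.54807268 0.05560004 0.15183937] [-0.56347277 -0.10578051  0.81933444] tilt 34.9817760266597 yaw 10.632362403087221
0.93 [268.5, 201.6, 373.8, 299.2]
0.74 [269.5, 0.0, 342.3, 44.6]
0.89 [290.7, 178.3, 349.1, 204.9]
0.54 [259.0, 137.5, 382.1, 236.3]
```

View pics/w2.png

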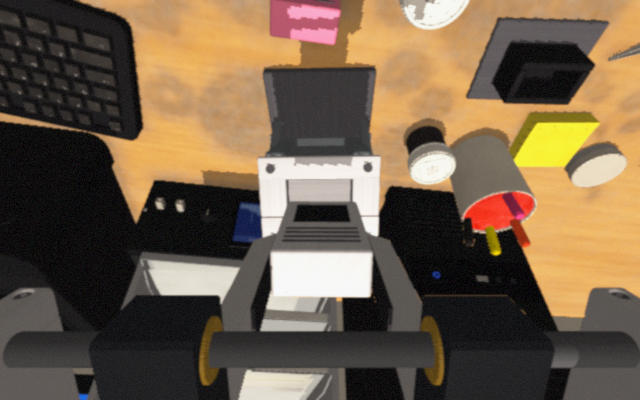

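```bash
python3 - <<'E'
from face import *
d=np.load("c_w2.npz"); im,P=d["im"],d["P"]
K,R,o=cam("wrist")
q,c0,nn=face(P)
yaw=np.arctan2(-nn[1],-nn[0])
for yw in (yaw,):
    Y=np.array([-np.sin(yw),np.cos(yw),0]); X=np.cross(Y,nn)
    M0=c0+X*((.158-c0[2])/X[2]); M0=M0+Y*((np.array([.5555,.0584,.158])-M0)@Y)
    print("M0",M0)
    xs=np.arange(-50,30,.25)/1000; ys=np.arange(-65,65,.25)/1000
    G=M0+X*xs[::-1,None,None]+Y*ys[None,:,None]
    g=(G-o)@R; u=(g[...,0]/g[...,2]*K[0,0]+K[0,2]).astype(np.float32); v=(g[...,1]/g[...,2]*K[1,1]+K[1,2]).astype(np.float32)
    r=cv2.remap(im,u,v,cv2.INTER_LINEAR); save("rect",r)
    g=cv2.cvtColor(r,cv2.COLOR_RGB2GRAY).astype(int)
    row=lambda x:int(round((30-.25-x)/.25)); 
    for x0,x1 in ((-12,-8),(-8,-4),(-4,0),(-24,-19)):
        a=g[row(x1):row(x0)].mean(0); e=np.diff(cv2.GaussianBlur(a[None],(9,1),0)[0]); k=[i for i in range(1,len(e)-1) if abs(e[i])>3 and abs(e[i])>=abs(e[i-1]) and abs(e[i])>abs(e[i+1])]
        print(x0,[(round(ys[i]*1000,1),round(e[i],1)) for i in k])
    for y0,y1 in ((-20,-10),(-10,0),(0,10),(10,20)):
        a=g[:,int((y0+65)*4):int((y1+65)*4)].mean(1); e=np.diff(cv2.GaussianBlur(a[None],(9,1),0)[0]); k=[i for i in range(1,len(e)-1) if abs(e[i])>3 and abs(e[i])>=abs(e[i-1]) and abs(e[i])>abs(e[i+1])]
        print(y0,[(round(xs[::-1][i]*1000,1),round(e[i],1)) for i in k])
# carrier in tool frame
s=manip.sense(); T=np.array(s["tool_rot"]); p=(P-s["tool_pos"])@T*1000
m=(abs(p[...,0])<25)&(abs(p[...,1])<24)&(p[...,2]>-45)&(p[...,2]<-25); a=p[m]
print("tail",m.sum(),np.median(a,0),np.percentile(a,[2,98],0).round(1))
m=(p[...,0]>5)&(p[...,0]<25)&(abs(p[...,1])<20)&(p[...,2]>-22)&(p[...,2]<50); a=p[m]
print("front side",m.sum(),np.median(a,0),np.polyfit(a[:,2],a[:,0],1),np.polyfit(a[:,1],a[:,0],1),np.percentile(a[:,2],[2,98]))
E
```

```text
M0 [0.55647088 0.05858226 0.158     ]
-12 [(np.float64(-53.8), np.float64(13.7)), (np.float64(-30.2), np.float64(-15.2)), (np.float64(-28.0), np.float64(11.2)), (np.float64(26.2), np.float64(-10.1)), (np.float64(28.5), np.float64(15.5)), (np.float64(51.8), np.float64(-8.1))]
-8 [(np.float64(-54.0), np.float64(17.4)), (np.float64(-30.2), np.float64(-14.4)), (np.float64(-28.0), np.float64(10.6)), (np.float64(26.0), np.float64(-10.4)), (np.float64(28.5), np.float64(15.7)), (np.float64(52.0), np.float64(-7.8)), (np.float64(59.5), np.float64(-10.5))]
-4 [(np.float64(-54.2), np.float64(20.2)), (np.float64(-30.2), np.float64(-15.1)), (np.float64(-28.0), np.float64(10.4)), (np.float64(26.0), np.float64(-10.6)), (np.float64(28.2), np.float64(16.1)), (np.float64(51.8), np.float64(-7.4)), (np.float64(57.8), np.float64(-12.1))]
-24 [(np.float64(-53.5), np.float64(8.7)), (np.float64(-46.5), np.float64(-7.0)), (np.float64(-40.5), np.float64(6.5)), (np.float64(38.2), np.float64(-7.1)), (np.float64(44.5), np.float64(7.3)), (np.float64(51.8), np.float64(-8.4))]
-20 [(np.float64(29.0), np.float64(5.4)
[... 726 characters left out ...]
np.float64(-15.2), np.float64(9.5)), (np.float64(-28.2), np.float64(-7.0)), (np.float64(-35.0), np.float64(-9.4)), (np.float64(-44.0), np.float64(4.1))]
10 [(np.float64(29.2), np.float64(4.5)), (np.float64(24.5), np.float64(-8.0)), (np.float64(8.5), np.float64(8.4)), (np.float64(5.5), np.float64(10.0)), (np.float64(-15.2), np.float64(8.1)), (np.float64(-28.0), np.float64(-6.9)), (np.float64(-35.0), np.float64(-9.3)), (np.float64(-44.0), np.float64(4.2))]
tail 4904 [  3.07167561   0.22119013 -29.25636493] [[-10.6 -23.  -30.5]
 [ 14.3  22.9 -26.2]]
front side 2808 [14.59317987 -0.06464176  4.96955938] [5.56320746e-03 1.45379256e+01] [-5.42979553e-03  1.45772408e+01] [-21.01795569  47.40009615]
```

View pics/rect.png

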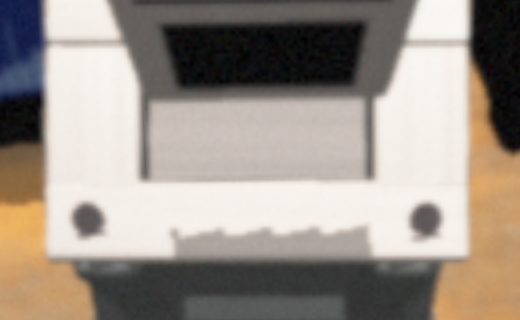

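```bash
cat >> h.py <<'E'
YAW=np.radians(10.0); RC=chuteR(YAW)   # columns: -X, Y, -Zc
nn=-RC[:,2]; X=-RC[:,0]; Y=RC[:,1]
M=np.array([0.55647,0.05858,0.158])+.0006*X-.00095*Y
def st():
    s=manip.sense(); e=(s["tool_pos"]-M)*1000
    print("t",round(s["time"],2),"TCP in chute x,y,z mm",(e@X).round(1),(e@Y).round(1),(e@nn).round(1),"F chute",[round(float(s["ft_force"]@a),1) for a in (X,Y,nn)],"rot err deg",np.degrees(Ro.from_matrix(np.array(s["tool_rot"]).T@RC).as_rotvec()).round(2),"w",s["gripper_width"].round(4),"qv",abs(s["qvel"]).max().round(3)); return s
def go(x,y,z): st(); delta(M+(x*X+y*Y+z*nn)/1000,RC)
E
python3 -c "
from h import *
go(.6,0,76)"
```

```text
Traceback (most recent call last):
  File "h.py", line 30, in go
    def go(x,y,z): st(); delta(M+(x*X+y*Y+z*nn)/1000,RC)
                   ~~^^
  File "h.py", line 29, in st
    print("t",round(s["time"],2),"TCP in chute x,y,z mm",(e@X).round(1),(e@Y).round(1),(e@nn).round(1),"F chute",[round(float(s["ft_force"]@a),1) for a in (X,Y,nn)],"rot err deg",np.degrees(Ro.from_matrix(np.array(s["tool_rot"]).T@RC).as_rotvec()).round(2),"w",s["gripper_width"].round(4),"qv",abs(s["qvel"]).max().round(3)); return s
                                                                                                                                                                                                                                                                     ^^^^^^^^^^^^^^^^^^^^^^^^
AttributeError: 'float' object has no attribute 'round'
```

```bash
sed -i 's/s\["gripper_width"\].round(4)/round(s["gripper_width"],4)/' h.py; python3 -c "
from h import *
go(.6,0,76)"
```

```text
t 5.5 TCP in chute x,y,z mm 1.4 2.4 110.4 F chute [-1.1, -0.0, -0.7] rot err deg [-0.27 -0.27 -0.35] w 0.0498 qv 0.003
trans [0.0026, -0.0091, 0.1378] rot [-0.0023, -0.0022, -0.0029] min rows 0.5526897740975433 0.04838109138534289
```

{"op": "arm_command", "data": {"series": [{"translation":[0.002,-0.009,0.03],"delta_rot":[-0.002,-0.002,-0.003],"fingers":-0.2},{"translation":[0.002,-0.009,0.08],"delta_rot":[-0.002,-0.002,-0.003],"fingers":-0.2},{"translation":[0.002,-0.009,0.12],"delta_rot":[-0.002,-0.002,-0.003],"fingers":-0.2},{"translation":[0.002,-0.009,0.138],"delta_rot":[-0.002,-0.002,-0.003],"fingers":-0.2},{"translation":[0.002,-0.009,0.138],"delta_rot":[-0.002,-0.002,-0.003],"fingers":-0.2},{"translation":[0.002,-0.009,0.138],"delta_rot":[-0.002,-0.002,-0.003],"fingers":-0.2}]}}

```text
time: 6.25
tool_pos: [0.515, 0.0491, 0.2217]
tool_rot: [[-0.806, -0.171, 0.566], [-0.141, 0.985, 0.097], [-0.575, -0.001, -0.818]]
ft_force: [-0.9, -0.1, -2.4]
gripper_width: 0.0496
grasp_force: 30.0
```

```bash
python3 -c "
from h import *
go(.6,0,20)"
```

```text
t 6.25 TCP in chute x,y,z mm 1.1 -1.2 76.6 F chute [-2.1, 0.1, -1.5] rot err deg [-0.14  0.07 -0.07] w 0.0496 qv 0.008
trans [0.0023, 0.0055, 0.2262] rot [-0.0011, 0.0006, -0.0006] min rows 0.9052372168433455 0.015785925568718037
```

{"op": "arm_command", "data": {"series": [{"translation":[0.002,0.004,0.025],"delta_rot":[-0.001,0,0],"fingers":-0.2},{"translation":[0.002,0.004,0.05],"delta_rot":[-0.001,0,0],"fingers":-0.2},{"translation":[0.002,0.004,0.075],"delta_rot":[-0.001,0,0],"fingers":-0.2},{"translation":[0.002,0.004,0.1],"delta_rot":[-0.001,0,0],"fingers":-0.2},{"translation":[0.002,0.004,0.12],"delta_rot":[-0.001,0,0],"fingers":-0.2},{"translation":[0.002,0.004,0.12],"delta_rot":[-0.001,0,0],"fingers":-0.2}]}}

```text
time: 7.0
tool_pos: [0.5298, 0.0533, 0.1941]
tool_rot: [[-0.809, -0.174, 0.561], [-0.142, 0.985, 0.1], [-0.57, 0.002, -0.822]]
ft_force: [-5.6, -1.9, -0.6]
gripper_width: 0.0501
grasp_force: 30.0
```

```bash
python3 -c "
from h import *
go(.6,0,8)"
```

```text
t 7.0 TCP in chute x,y,z mm -2.1 0.3 45.1 F chute [-5.1, -0.9, 2.8] rot err deg [ 0.09 -0.27 -0.03] w 0.0501 qv 0.007
trans [-0.0116, -0.0015, 0.1485] rot [0.0007, -0.0022, -0.0003] min rows 0.5959506064618086 0.026565665554755067
```

{"op": "arm_command", "data": {"series": [{"translation":[-0.008,-0.001,0.025],"delta_rot":[0,-0.002,0],"fingers":-0.2},{"translation":[-0.008,-0.001,0.05],"delta_rot":[0,-0.002,0],"fingers":-0.2},{"translation":[-0.008,-0.001,0.075],"delta_rot":[0,-0.002,0],"fingers":-0.2},{"translation":[-0.008,-0.001,0.1],"delta_rot":[0,-0.002,0],"fingers":-0.2},{"translation":[-0.008,-0.001,0.125],"delta_rot":[0,-0.002,0],"fingers":-0.2},{"translation":[-0.008,-0.001,0.145],"delta_rot":[0,-0.002,0],"fingers":-0.2},{"translation":[-0.008,-0.001,0.145],"delta_rot":[0,-0.002,0],"fingers":-0.2}]}}

```text
time: 7.88
tool_pos: [0.5524, 0.0569, 0.1661]
tool_rot: [[-0.806, -0.173, 0.566], [-0.141, 0.985, 0.101], [-0.575, 0.002, -0.818]]
ft_force: [-2.7, -0.9, -6.5]
gripper_width: 0.05
grasp_force: 30.0
```

```bash
python3 - <<'E'
from h import *
go(.6,0,50)
im,P=cloud("wrist"); save("w3",im)
E
```

```text
t 7.88 TCP in chute x,y,z mm 0.5 -0.0 9.1 F chute [-6.0, -0.4, -3.7] rot err deg [ 0.07  0.08 -0.08] w 0.05 qv 0.011
trans [-0.0005, 0.0002, -0.1638] rot [0.0005, 0.0007, -0.0007] min rows 0.65504270856539 0.012358156906963888
```

View pics/w3.png

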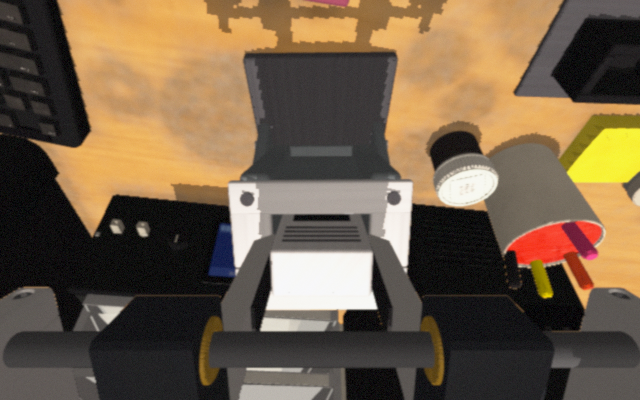

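{"op": "arm_command", "data": {"series": [{"translation":[0,0,0],"delta_rot":[0,0,0],"fingers":0.2},{"translation":[0,0,0],"delta_rot":[0,0,0],"fingers":0.5},{"translation":[0,0,0],"delta_rot":[0,0,0],"fingers":0.5},{"translation":[0,0,-0.05],"delta_rot":[0,0,0],"fingers":0.5},{"translation":[0,0,-0.12],"delta_rot":[0,0,0],"fingers":0.5},{"translation":[0,0,-0.2],"delta_rot":[0,0,0],"fingers":0.5},{"translation":[0,0,-0.2],"delta_rot":[0,0,0],"fingers":0.5},{"translation":[0,0,-0.2],"delta_rot":[0,0,0],"fingers":0.5}]}}

```text
time: 8.93
tool_pos: [0.5251, 0.0516, 0.2086]
tool_rot: [[-0.804, -0.172, 0.569], [-0.14, 0.985, 0.1], [-0.578, 0.001, -0.816]]
ft_force: [0.3, -0.7, 0.3]
gripper_width: 0.0705
grasp_force: 0.0
```

```bash
python3 - <<'E'
from h import *
go(-2,0,50)
im,P=cloud("wrist"); save("w4",im)
p=np.stack([(P-M)@X,(P-M)@Y,(P-M)@nn],-1)*1000
m=(abs(p[...,0])<22)&(abs(p[...,1])<24)&(p[...,2]>10)&(p[...,2]<46); a=p[m]; t=a[a[:,2]>np.percentile(a[:,2],90)-6]
print("tail",len(a),np.median(t,0),np.percentile(t,[2,98],0).round(1))
E
```

```text
t 8.93 TCP in chute x,y,z mm 2.2 -0.5 59.9 F chute [0.3, -0.8, 0.1] rot err deg [-0.01  0.3  -0.08] w 0.0705 qv 0.015
trans [0.0169, 0.0021, 0.0394] rot [-0.0001, 0.0025, -0.0007] min rows 0.171789309208416 0.029072761944989957
tail 3794 [-5.87485026 -0.08198998 38.53933115] [[-17.4 -23.   35.2]
 [  7.5  22.9  39.9]]
```

View pics/w4.png

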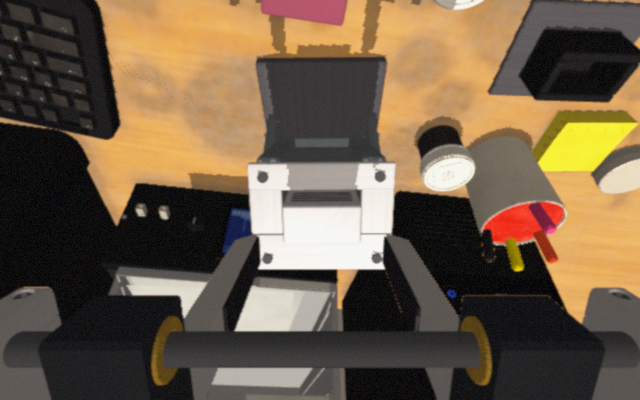

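{"op": "arm_command", "data": {"series": [{"translation":[0.014,0.002,0],"delta_rot":[0,0.002,0],"fingers":-1},{"translation":[0.014,0.002,0],"delta_rot":[0,0.002,0],"fingers":-1},{"translation":[0.014,0.002,0],"delta_rot":[0,0.002,0],"fingers":-1},{"translation":[0.014,0.002,0.02],"delta_rot":[0,0.002,0],"fingers":-1},{"translation":[0.014,0.002,0.04],"delta_rot":[0,0.002,0],"fingers":-1},{"translation":[0.014,0.002,0.055],"delta_rot":[0,0.002,0],"fingers":-1},{"translation":[0.014,0.002,0.055],"delta_rot":[0,0.002,0],"fingers":-1}]}}

```text
time: 9.85
tool_pos: [0.5298, 0.0531, 0.195]
tool_rot: [[-0.807, -0.173, 0.565], [-0.141, 0.985, 0.1], [-0.573, 0.001, -0.819]]
ft_force: [-0.9, -0.1, -0.3]
gripper_width: 0.0041
grasp_force: 0.0
```

```bash
python3 -c "
from h import *
go(-2,0,-5)"
```

```text
t 9.85 TCP in chute x,y,z mm -1.7 0.2 45.9 F chute [-0.9, 0.0, 0.3] rot err deg [ 0.02 -0.01 -0.08] w 0.0041 qv 0.01
trans [0.0011, -0.0007, 0.2037] rot [0.0002, -0.0001, -0.0007] min rows 0.8147652151407617 0.007723223267398407
```

{"op": "arm_command", "data": {"series": [{"translation":[0,0,0.015],"delta_rot":[0,0,0],"fingers":-1},{"translation":[0,0,0.035],"delta_rot":[0,0,0],"fingers":-1},{"translation":[0,0,0.055],"delta_rot":[0,0,0],"fingers":-1},{"translation":[0,0,0.075],"delta_rot":[0,0,0],"fingers":-1},{"translation":[0,0,0.095],"delta_rot":[0,0,0],"fingers":-1},{"translation":[0,0,0.115],"delta_rot":[0,0,0],"fingers":-1},{"translation":[0,0,0.135],"delta_rot":[0,0,0],"fingers":-1},{"translation":[0,0,0.155],"delta_rot":[0,0,0],"fingers":-1}]}}

```text
time: 10.85
tool_pos: [0.5521, 0.0568, 0.1637]
tool_rot: [[-0.806, -0.172, 0.566], [-0.141, 0.985, 0.1], [-0.574, 0.001, -0.819]]
ft_force: [-0.3, 0.0, 3.6]
gripper_width: 0.0002
grasp_force: 1.4
```

```bash
python3 -c "
from h import *
go(-1,0,-25)"
```

```text
t 10.85 TCP in chute x,y,z mm -1.1 -0.0 7.3 F chute [1.8, 0.1, 3.2] rot err deg [-0.01  0.06 -0.07] w 0.0002 qv 0.128
trans [-0.0003, 0.0001, 0.1293] rot [-0.0001, 0.0005, -0.0006] min rows 0.5170915631641211 0.009228988061303975
```

{"op": "arm_command", "data": {"series": [{"translation":[0,0,0.016],"delta_rot":[0,0,0],"fingers":-1},{"translation":[0,0,0.032],"delta_rot":[0,0,0],"fingers":-1},{"translation":[0,0,0.048],"delta_rot":[0,0,0],"fingers":-1},{"translation":[0,0,0.064],"delta_rot":[0,0,0],"fingers":-1},{"translation":[0,0,0.08],"delta_rot":[0,0,0],"fingers":-1},{"translation":[0,0,0.096],"delta_rot":[0,0,0],"fingers":-1},{"translation":[0,0,0.11],"delta_rot":[0,0,0],"fingers":-1},{"translation":[0,0,0.12],"delta_rot":[0,0,0],"fingers":-1}]}}

```text
time: 11.85
tool_pos: [0.569, 0.0598, 0.1393]
tool_rot: [[-0.806, -0.173, 0.566], [-0.141, 0.985, 0.1], [-0.574, 0.001, -0.819]]
ft_force: [-0.2, -0.1, 3.3]
gripper_width: 0.0006
grasp_force: 1.7
```

```bash
python3 -c "
from h import *
go(-1,0,-38)"
```

```text
t 11.85 TCP in chute x,y,z mm -1.1 -0.0 -22.6 F chute [1.7, -0.1, 2.8] rot err deg [-0.01  0.06 -0.07] w 0.0006 qv 0.062
trans [-0.0002, 0.0002, 0.0618] rot [-0.0001, 0.0005, -0.0006] min rows 0.24700464709567235 0.008709485018395422
```

{"op": "arm_command", "data": {"series": [{"translation":[0,0,0.006],"delta_rot":[0,0,0],"fingers":-1},{"translation":[0,0,0.012],"delta_rot":[0,0,0],"fingers":-1},{"translation":[0,0,0.018],"delta_rot":[0,0,0],"fingers":-1},{"translation":[0,0,0.024],"delta_rot":[0,0,0],"fingers":-1},{"translation":[0,0,0.03],"delta_rot":[0,0,0],"fingers":-1},{"translation":[0,0,0.036],"delta_rot":[0,0,0],"fingers":-1},{"translation":[0,0,0.042],"delta_rot":[0,0,0],"fingers":-1},{"translation":[0,0,0.048],"delta_rot":[0,0,0],"fingers":-1}]}}

```text
time: 12.85
tool_pos: [0.5757, 0.061, 0.1295]
tool_rot: [[-0.806, -0.173, 0.566], [-0.141, 0.985, 0.1], [-0.574, 0.001, -0.819]]
ft_force: [0.6, 0.1, 4.2]
gripper_width: 0.0008
grasp_force: 2.0
```

```bash
python3 -c "
from h import *
st()"
```

```text
t 12.85 TCP in chute x,y,z mm -1.1 -0.0 -34.5 F chute [2.9, 0.0, 3.1] rot err deg [-0.01  0.06 -0.07] w 0.0008 qv 0.037
```

{"op": "arm_command", "data": {"series": [{"translation":[0,0,0.005],"delta_rot":[0,0,0],"fingers":-1},{"translation":[0,0,0.01],"delta_rot":[0,0,0],"fingers":-1}]}}

```text
time: 13.1
tool_pos: [0.5753, 0.0616, 0.1254]
tool_rot: [[-0.809, -0.174, 0.562], [-0.142, 0.985, 0.101], [-0.57, 0.002, -0.821]]
ft_force: [-2.3, -0.6, -0.5]
gripper_width: 0.0004
grasp_force: 1.1
```

```bash
python3 -c "
from h import *
st()"
```

```text
t 13.1 TCP in chute x,y,z mm -3.7 0.7 -37.6 F chute [-2.2, -0.2, 0.9] rot err deg [ 0.09 -0.22 -0.06] w 0.0004 qv 0.039
```

{"op": "arm_command", "data": {"series": [{"translation":[-0.006,0,0.005],"delta_rot":[0,0,0],"fingers":-1},{"translation":[-0.006,0,0.01],"delta_rot":[0,0,0],"fingers":-1}]}}

```text
time: 13.35
tool_pos: [0.5787, 0.0623, 0.1258]
tool_rot: [[-0.808, -0.174, 0.563], [-0.142, 0.985, 0.101], [-0.572, 0.002, -0.82]]
ft_force: [-19.3, -0.4, 18.9]
gripper_width: 0.0003
grasp_force: 16.0
```

```bash
python3 -c "
from h import *
st()"
```

```text
t 13.35 TCP in chute x,y,z mm -0.6 0.8 -39.3 F chute [-4.8, 3.0, 26.5] rot err deg [ 0.11 -0.11 -0.04] w 0.0003 qv 0.024
```

{"op": "arm_command", "data": {"series": [{"translation":[0,0,-0.02],"delta_rot":[0,0,0],"fingers":-1},{"translation":[0,0,-0.06],"delta_rot":[0,0,0],"fingers":-1},{"translation":[0,0,-0.12],"delta_rot":[0,0,0],"fingers":-1},{"translation":[0,0,-0.2],"delta_rot":[0,0,0],"fingers":-1},{"translation":[0,0,-0.3],"delta_rot":[0,0,0],"fingers":-1},{"translation":[0,0,-0.4],"delta_rot":[0,0,0],"fingers":-1},{"translation":[0,0,-0.48],"delta_rot":[0,0,0],"fingers":-1},{"translation":[0,0,-0.48],"delta_rot":[0,0,0],"fingers":-1}]}}

```text
time: 14.35
tool_pos: [0.5127, 0.0493, 0.2273]
tool_rot: [[-0.803, -0.172, 0.57], [-0.141, 0.985, 0.098], [-0.579, -0.002, -0.815]]
ft_force: [-0.1, 1.0, -0.4]
gripper_width: 0.0003
grasp_force: 0.0
```

```bash
python3 - <<'E'
from h import *
st()
im,P=cloud("wrist"); save("w5",im)
p=np.stack([(P-M)@X,(P-M)@Y,(P-M)@nn],-1)*1000
for x in (-12,-8,-4,0,4,8,12,16):
    m=(abs(p[...,0]-x)<2)&(abs(p[...,1])<20)&(p[...,2]<10)&(p[...,2]>-80); print(x,m.sum(),np.median(p[m][:,2]) if m.sum() else None)
E
```

```text
t 14.35 TCP in chute x,y,z mm 2.5 -0.6 82.5 F chute [-0.1, 1.0, -0.4] rot err deg [-0.15  0.36 -0.04] w 0.0003 qv 0.048
-12 242 -1.7312874156419156
-8 243 -1.6864121852390754
-4 229 -1.5723004368889286
0 233 -1.7117567072341533
4 229 -1.721966925454064
8 222 -1.7314100732922517
12 226 -1.7293783994112135
16 266 -0.6782060159725307
```

View pics/w5.png

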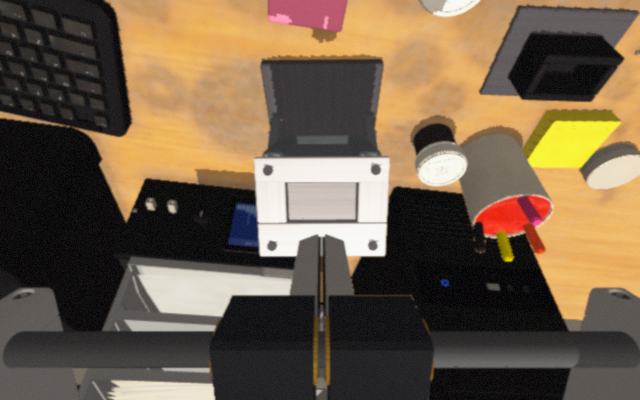

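```bash
python3 -c "
from h import *
print(ticket.job_done())"
```

```text
the job is handed in; nothing more can be done
None
```

I pushed the carrier in until it met the end of the chute, with its tail about 39 mm below the face. The flap sprang shut behind it, and I handed the job in at about 14.4 s with the arm clear. The final push peaked near 26 N, above the 5 to 10 N rise you asked for, but far below the 120 N wrist limit.

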